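# Dock the ultrasonic tank and hold its lid open for loading

## Robot

A 6-joint arm with a two-finger parallel gripper is mounted at the origin on the work surface. World frame = base frame: x ahead of the robot, y to its left, z up, the work surface at z = 0. Lengths are in m, angles in rad, forces in N, time in s.
With the tool pointing down it reaches from about 0.25 to 0.85 m from the base axis. Payload 12.5 kg.
Tool frame: the origin (TCP) lies where the fingers leave the gripper's body, on its centre line; the fingertips stand robot.finger_overhang ahead of it and the grasp point (between the pads) lies 65 mm ahead of it (robot.finger_overhang is the distance from the TCP to the fingertips, in m); z points along the fingers, y is the direction in which the jaws open and shut (so a half turn about z gives the same grasp; the last joint's range is limited). The gripper opens to 93 mm and grips with 3 to 60 N. Pads are 15 mm wide; open, the fingers measure 128 mm over their backs; the gripper's body (75 mm by 188 mm) begins 65 mm behind the grasp point.
Start: joints at [1.039, 0.351, 1.652, -0, 1.139, -0.085], TCP at [0.238, 0.496, 0.303] pointing down, gripper open.
Joint ranges: [-2.75, 2.75], [-0.79, 2.1], [0.01, 2.65], [-1.57, 4.71], [0.07, 3.14], [-2.87, 2.87]. Speed limits (rad/s): [2.22, 2.22, 2.79, 3.14, 3.14, 3.14].

## Interface

Orientations are given as a unit quaternion [w, x, y, z].
In Python, from station import robot gives the robot as it stands. The module is installed in compiled form; this text tells all that it offers.
- The arm moves only by the tool move_arm, never from a script. Its argument "targets" is a list of rows, each an object with "claw": the closure, from 0 (fully open) to 1 (shut); "dp": the shift along the tool's x, y, z in m, a list of three; "twist": the turn, a rotation vector about the tool's x, y, z in degrees, a list of three. A call has 1 to 5 rows; each row shifts and turns the commanded pose from where the row before left it, along the tool's axes as they then stand; what a row does not reach is not made up. A row lasts 1/8 s, in which the tool goes at most 62.5 mm and 10.7 degrees, less where a joint would pass 70% of its speed; a pose out of reach is approached as far as the arm can. A call is refused whole if a number of a shift passes 0.0625 or a number of a turn 10.7, either way. A call with a gripper value outside its range is refused whole. The fingers move at their own pace and stop on an object; "force" is the grip in N (left out, the last holds). Time passes only in rows, so rows that do not move let the fingers close. It gives the time, the measured TCP pose, the force and the opening at its end, in the units of the state.
- robot.get_obs(): the state, without advancing time (a new reading comes with each control period).
- robot.camera(name): name is "scene" or "top"; returns the picture (420x560x3 uint8, red, green, blue); there is no depth.
- robot.calibration(name): a dict with "fx", "fy", "cx", "cy" (pixels), "rvec" (rotation vector, rad) and "tvec" (3), from world to camera coordinates, as OpenCV has them. Camera axes: x right, y down, z forward; pixel columns grow to the right and rows downward; lengths in m; the calibration is good to about 2 mm. A picture is of the moment at which its call begins. calibration takes no time and is no camera call.
- robot.hand_in(): hands the job in, once; it reports no verdict.
The state is a dict: "clock": time; "joint_positions": joint angles; "joint_velocities": joint speeds; "joint_torque": joint torques, N m; "tool_pos": TCP position; "orientation": TCP orientation; "ft_force": force on the tool from outside, world axes, zero at the start; "wrist_torque": the same for the moment, N m; "gripper_width": finger opening in m.
Only numpy, scipy, OpenCV 4.12 (cv2) and the standard library are available. Lean on these libraries where they do the work, as an engineer would, in place of code of your own. Each camera call takes 0.05 s, during which the arm holds its last target. There are 200 camera calls.

## Task

Put the drained ultrasonic-cleaner tank back on its base: carry it by its jug handle, set it down gently over the two alignment pegs, handle to the side away from the control panel, until it sits flat and fully home, and let go of the handle. Then raise its hinged lid, which falls shut by itself, and hold it steady at about 60 degrees open so that the goldsmith across the bench can hang the basket in; finish while still holding the lid there with the fingers. Leave the basket, the steel block, the brass weight and the graver where they lie.

Things in the scene. Friction and masses are not known exactly. Their poses are not given: they have to be found in the camera images.
- tank: Loose rectangular steel tank of a small ultrasonic cleaner, empty, lid shut, on the bench: 120 (x) x 150 (y) x 108 mm high without lid, black jug handle on its -x side. Origin: centre of its flat underside; z up, +x away from the handle. About 0.6 kg with lid, centre of mass near its middle, 88 mm from the grip point: grip firmly (50 N or more); it may sag a few degrees.
- socket_large (a point): Mouth of the large round socket in the tank's underside, 50 mm to the tank's +y of its origin: 19 mm in diameter, 16 mm deep, 1 mm chamfer. It takes the large peg.
- socket_small (a point): Mouth of the small round socket in the tank's underside, 50 mm to the tank's -y of its origin: 14 mm in diameter, 16 mm deep, 1 mm chamfer. It takes the small peg.
- tank_handle (a point): Grip point of the jug handle: middle of its top bar, 88 mm to -x and 82 mm above the tank's origin (axes as the tank's). The bar runs along the tank's x, 18 mm wide (y) and 24 mm high; 48 mm free between the tank's wall and the handle's upright back, also 18 mm wide; 36 mm free below. Pinch it across y from above.
- base: Grey power base of the cleaner, fixed. Origin on the bench below the seat's centre. Flat seat 150 (x) x 180 (y) mm, 50 mm above the bench; on its +x side the lower control panel with dial and keys (43 mm high, dial to 56 mm), reaching 122 mm from the origin. The seated tank has its axes along the base's: handle to -x.
- base_seat (a point): Centre of the seat's top surface, midway between the pegs, 50 mm above the bench (axes as the base's); the tank's origin comes here when it is home.
- peg_large (a point): Top of the large steel alignment peg: 16 mm in diameter, 13 mm high, tapering over the last 6 mm to 10 mm; 50 mm to the base's +y of the seat's centre.
- peg_small (a point): Top of the small steel alignment peg: 11 mm in diameter, 13 mm high, tapering over the last 6 mm to 6 mm; 50 mm to the base's -y of the seat's centre.
- lid: Flat steel lid, 152 mm wide, 4 mm thick, from 5 to 135 mm from its hinge, its free edge 12 mm past the tank's +x wall; 0.17 kg. Origin: middle of the hinge axis. When shut its axes are the tank's: x from hinge to free edge, z normal to its upper face, which is 2 mm above the origin (middle panel 4.5 mm).
- lid_hinge (a point): Middle of the lid's hinge axis, 63 mm to -x and 111 mm above the tank's origin; the axis runs along the tank's y (axes as the tank's).
- lid_knob (a point): Centre of the black ball knob on the lid: 25 mm in diameter on a 12 mm neck, 103 mm from the hinge along the lid and 28 mm above the hinge plane (26 mm above the lid's upper face), its top at 40.5 mm (axes as the lid's). Pinched lightly (about 10 N) across the hinge direction (the tank's y) it turns between the fingers; a hard pinch that cannot turn may tip the tank.
- lid_angle (a joint): Opening angle of the lid in rad: 0 shut, 1.047 is 60 degrees, stop at 1.75. As it opens the free edge rises and swings over towards the handle. No spring and no catch: below about 80 degrees it falls shut when released.
- basket: Bystander: loose steel dip basket, 70 x 95 x 45 mm with two wire hangers up to 77 mm high and 160 mm across, three rings in it. Origin under its centre.
- bench_block: Bystander: loose stepped steel bench block, 103 x 55 x 30 mm, 0.9 kg. Origin under the larger step's centre.
- brass_weight: Bystander: loose brass cylinder with a small button on top, 38 mm in diameter, 50 mm high. Origin under its centre.
- graver: Bystander: loose hand graver with a wooden handle, about 190 mm long and 20 mm thick, lying along its x. Origin on the bench at the front end of the handle.
Things that resemble listed ones, but are neither listed nor needed, are in the scene too. What is shaped like the tank but orange or purple is not meant.

How it is judged:
On the way:
1. the tank sits fully home on the pegs, the right way round, lid shut, and the handle has been let go (horizontal distance between tank and base_seat below 0.004 m and z of tank in the frame of base_seat below 0.003 m and x of tank_handle in the frame of base below -0.07 m and angle between tank's own z axis and vertical below 0.035 rad and angle between the x axis of tank and the x axis of base, either way round below 0.07 rad and value of joint lid_angle below 0.1 rad and contact force between the fingers and tank below 0.1 N and linear speed of tank below 0.02 m/s), for 0.3 s.
At the end, for the whole second after the job is handed in: The fingers hold the lid still at 60 degrees open, within 8 degrees (0.2 N or more on it). The tank is home: within 4 mm of the seat's centre, under 3 mm above the seat, within 2 degrees of level and 4 degrees of the base's heading, handle away from the panel (value of joint lid_angle between 0.907 and 1.187 rad and velocity of joint lid_angle between -0.1 and 0.1 rad/s and contact force between the fingers and lid above 0.2 N and horizontal distance between tank and base_seat below 0.004 m and z of tank in the frame of base_seat below 0.003 m and x of tank_handle in the frame of base below -0.07 m and angle between tank's own z axis and vertical below 0.035 rad and angle between the x axis of tank and the x axis of base, either way round below 0.07 rad and linear speed of tank below 0.02 m/s); the arm keeps its last pose, push and grip.
It fails at once if the tank is dropped or slammed onto the base (faster than 0.5 m/s within 45 mm of home) (distance between tank and base_seat below 0.045 m and linear speed of tank above 0.5 m/s).
It fails at once if the basket is moved by more than 25 mm (distance of basket from where it was at the start of the episode above 0.025 m).
It fails at once if the steel block is moved by more than 25 mm (distance of bench_block from where it was at the start of the episode above 0.025 m).
It fails at once if the brass weight is moved by more than 25 mm (distance of brass_weight from where it was at the start of the episode above 0.025 m).
It fails at once if the graver is moved by more than 25 mm (distance of graver from where it was at the start of the episode above 0.025 m).
It also fails if it takes over 58 s, if anything falls off the work surface, if the arm or the gripper's body presses on something with over 40 N, if the wrist force passes 120 N, or if a joint passes its speed limit or range.

## Working session

There is one attempt and no reset: what is moved stays moved. The work goes in short steps, Python scripts to look and compute and a tool call to move; the robot and the scene stay as the last step left them, time stands still between calls to the robot, and variables do not carry over. Pictures are saved under pics/ and viewed, about 8 in all and at most 12, crops included, and the job is handed in when it is done.

Besides the shell and the picture viewer there is one more tool, called after ">>>" by a JSON object that holds its "fn" and its "kwargs". move_arm: Moves the arm, as the interface text tells. Its arguments: {"type":"object","properties":{"targets":{"type":"array"},"force":{"type":"number"}},"required":["targets"]}

```bash
mkdir -p pics; cat > h.py <<'E'
import numpy as np, cv2
from station import robot
from scipy.spatial.transform import Rotation as R
def cal(n):
    c=robot.calibration(n); K=np.array([[c['fx'],0,c['cx']],[0,c['fy'],c['cy']],[0,0,1.]])
    return K,np.array(c['rvec'],float),np.array(c['tvec'],float)
def ray(n,uv):
    K,r,t=cal(n); M=cv2.Rodrigues(r)[0]
    d=M.T@np.linalg.inv(K)@np.array([uv[0],uv[1],1.]); return -M.T@t,d
def onz(n,uv,z):
    o,d=ray(n,uv); return o+d*(z-o[2])/d[2]
def px(n,P):
    K,r,t=cal(n); return cv2.projectPoints(np.array(P,float).reshape(-1,3),r,t,K,None)[0].reshape(-1,2)
def snap(n,f):
    im=robot.camera(n)[:,:,::-1].copy(); cv2.imwrite('pics/'+f,im); return im
def tcp():
    o=robot.get_obs(); q=o['orientation']; return np.array(o['tool_pos']),R.from_quat([q[1],q[2],q[3],q[0]])
E
python3 - <<'E'
from h import *
a=snap('scene','s0.png');b=snap('top','t0.png')
o=robot.get_obs();print(o, robot.finger_overhang)
for n in('scene','top'):
    print(n,ray(n,(280,210)),cal(n)[0][0,0])
print(tcp()[1].as_matrix().round(3))
E
```

```text
{'clock': 0.1, 'joint_positions': array([ 1.03938759e+00,  3.51161600e-01,  1.65231211e+00, -5.01608503e-06,
        1.13910177e+00, -8.46047914e-02]), 'joint_velocities': array([-1.62755059e-03,  4.81687095e-05, -1.00370669e-03,  7.10940244e-04,
       -1.67171553e-04, -8.37134552e-04]), 'joint_torque': array([ 1.34890328e-03, -4.98044193e+01, -2.85698551e+01,  6.99733361e-02,
        2.39898765e-02, -6.82491554e-05]), 'tool_pos': array([0.23752283, 0.49584011, 0.30228483]), 'orientation': array([-1.46805450e-04,  2.21547278e-01,  9.75149507e-01, -4.68974375e-04]), 'ft_force': array([-0.15050298,  0.36028411,  0.12831249]), 'wrist_torque': array([ 0.03182782,  0.02138816, -0.02571778]), 'gripper_width': 0.09275445077435024} 0.0841
scene (array([1.15475891, 0.57772296, 0.85585893]), array([-0.50823394, -0.58219878, -0.63468767])) 414.7398547733922
top (array([ 0.43452622, -0.08214636,  1.63252135]), array([ 0.06489197, -0.03190581, -0.99750034])) 470.29081795967073
[[-0.902  0.432 -0.   ]
 [ 0.432  0.902 -0.001]
 [ 0.    -0.001 -1.   ]]
```

View pics/s0.png

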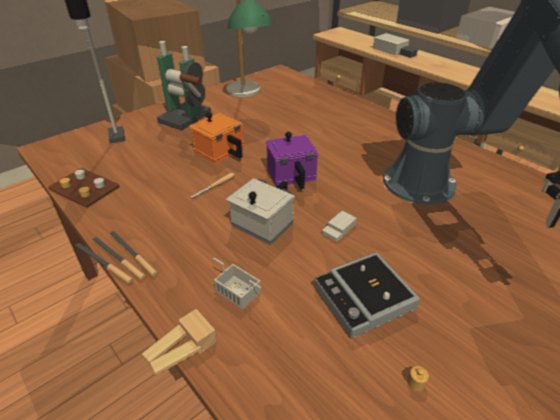

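View pics/t0.png

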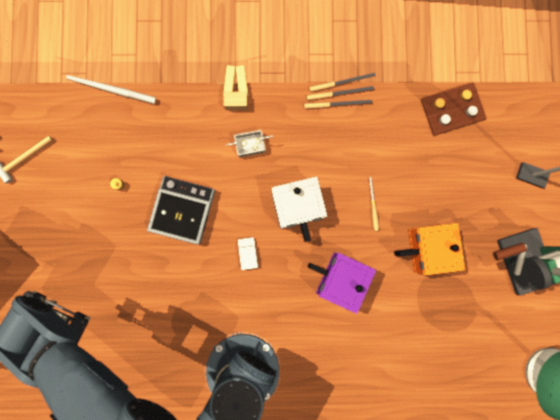

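Top view: steel tank (white-grey) at (300,203) with its handle at (306,230). Lookalikes are the orange one at (440,250) and the purple one at (347,282), neither of them meant. Base at (183,209), its panel towards the top of the picture (+x). Checking in one close crop.

```bash
python3 - <<'E'
from h import *
a=cv2.imread('pics/s0.png');b=cv2.imread('pics/t0.png')
def crop(i,x,y,w,h): return cv2.resize(i[y:y+h,x:x+w],(400,300),interpolation=cv2.INTER_CUBIC)
m=np.vstack([np.hstack([crop(b,255,170,100,75),crop(b,133,170,100,75)]),np.hstack([crop(a,208,165,108,81),crop(a,308,245,116,87)])])
cv2.imwrite('pics/c0.png',m)
E
```

```text
(no output)
```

View pics/c0.png

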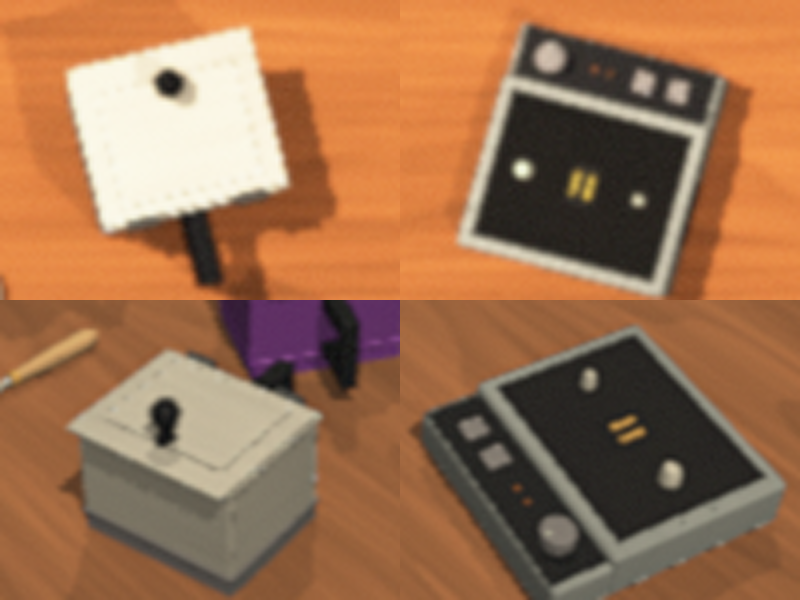

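```bash
cat >> h.py <<'E'
def tri(u,v):
    o1,d1=ray('top',u);o2,d2=ray('scene',v);d1/=np.linalg.norm(d1);d2/=np.linalg.norm(d2)
    s=np.linalg.lstsq(np.c_[d1,-d2],o2-o1,rcond=None)[0];p,q=o1+s[0]*d1,o2+s[1]*d2
    return (p+q)/2,np.linalg.norm(p-q)
E
python3 - <<'E'
from h import *
T=lambda x,y:(255+x/4-.375,170+y/4-.375)
B=lambda x,y:(133+(x-400)/4-.375,170+y/4-.375)
S1=lambda x,y:(208+.27*x-.36,165+.27*(y-300)-.36)
S2=lambda x,y:(308+.29*(x-400)-.35,245+.29*(y-300)-.35)
L=np.array([onz('top',T(*p),.111) for p in [(67,70),(248,28),(288,185),(105,232)]])
print('lid',L.round(4),L.mean(0), [np.degrees(np.arctan2(*(L[i]-L[j])[[1,0]])) for i,j in((0,3),(1,2))],'y-edge',[np.degrees(np.arctan2(*(L[i]-L[j])[[1,0]]))-90 for i,j in((0,1),(3,2))])
# lid mid edges; scene corners: far-left? free edge left corner etc
LS=np.array([onz('scene',S1(*p),.111) for p in [(68,427),(222,500),(322,415),(170,350)]]);print('lid scene',LS.round(4),LS.mean(0))
print('knob',tri(T(168,82),S1(165,413)), onz('top',T(168,82),.139))
h=[onz('top',T(*p),.094) for p in((193,216),(209,283))];print('handle',h,np.degrees(np.arctan2(*(h[0]-h[1])[[1,0]])))
pl,ps=[onz('top',B(*p),.062) for p in((522,169),(638,200))]
print('pegs top',pl,ps,(pl+ps)/2,np.linalg.norm(pl-ps),np.degrees(np.arctan2(*(pl-ps)[[1,0]]))-90)
pl,ps=[onz('scene',S2(*p),.062) for p in((671,465),(590,373))]
print('pegs scene',pl,ps,(pl+ps)/2,np.linalg.norm(pl-ps),np.degrees(np.arctan2(*(pl-ps)[[1,0]]))-90)
Q=np.array([onz('top',B(*p),.05) for p in [(512,80),(708,130),(662,295),(460,243)]]);print('seat',Q.round(4),Q.mean(0),[np.degrees(np.arctan2(*(Q[i]-Q[j])[[1,0]])) for i,j in((0,3),(1,2))],[np.degrees(np.arctan2(*(Q[i]-Q[j])[[1,0]]))-90 for i,j in((0,1),(3,2))])
for n,p in dict(weight=(116,184),basket=(250,143),block=(248,254)).items(): print(n,onz('top',p,.03))
E
```

```text
lid [[ 0.6083 -0.1035  0.111 ]
 [ 0.6418 -0.2515  0.111 ]
 [ 0.5132 -0.282   0.111 ]
 [ 0.4764 -0.1331  0.111 ]] [ 0.55992483 -0.19252686  0.111     ] [np.float64(12.651229172609158), np.float64(13.361219706003453)] y-edge [np.float64(12.743776914796186), np.float64(13.906438995209669)]
lid scene [[ 0.643  -0.2484  0.111 ]
 [ 0.6088 -0.1     0.111 ]
 [ 0.4821 -0.1271  0.111 ]
 [ 0.5169 -0.2781  0.111 ]] [ 0.56267562 -0.18839961  0.111     ]
knob (array([ 0.59507886, -0.18378856,  0.13765546]), np.float64(2.3806668438487706e-05)) [ 0.5949255  -0.18368918  0.139     ]
handle [array([ 0.48932051, -0.20587682,  0.094     ]), array([ 0.4344878 , -0.21823268,  0.094     ])] 12.698787826247322
pegs top [0.53340991 0.25721484 0.062     ] [0.50680109 0.16079109 0.062     ] [0.5201055  0.20900296 0.062     ] 0.10002784329990945 -15.427221004039183
pegs scene [0.53387673 0.25738554 0.062     ] [0.50866578 0.16274491 0.062     ] [0.52127125 0.21006522 0.062     ] 0.09794101181028383 -14.916410756881575
seat [[0.6093 0.2688 0.05  ]
 [0.5659 0.1041 0.05  ]
 [0.4277 0.1423 0.05  ]
 [0.4726 0.3109 0.05  ]] [0.51885784 0.20654709 0.05      ] [np.float64(-17.1130864570211), np.float64(-15.461763603769015)] [np.float64(-14.778740676979439), np.float64(-14.901129668936335)]
weight [0.63183708 0.42485895 0.03      ]
basket [ 0.77106262 -0.03218833  0.03      ]
block [ 0.39020428 -0.02346773  0.03      ]
```

>>> {"fn": "move_arm", "kwargs": {"targets": [{"claw": 0, "dp": [0, 0, 0], "twist": [0, 0, -9.65]}, {"claw": 0, "dp": [0, 0, 0], "twist": [0, 0, -9.65]}, {"claw": 0, "dp": [0, 0, 0], "twist": [0, 0, -9.65]}, {"claw": 0, "dp": [0, 0, 0], "twist": [0, 0, -9.65]}], "force": 60}}

```text
clock: 0.6
tool_pos: [0.2376, 0.4959, 0.3024]
orientation: [-0.0, -0.116, 0.993, -0.0]
ft_force: [0.7, 0.7, -0.4]
gripper_width: 0.0929
```

```bash
cat >> h.py <<'E'
def rem(P,th,pitch=0):
    """remaining tool-axis shift/turn to TCP P, tool x yaw th deg, tool pitched by pitch deg about tool y"""
    p,r=tcp(); c,s=np.cos(np.radians(th)),np.sin(np.radians(th))
    t=R.from_matrix(np.array([[c,s,0],[s,-c,0],[0,0,-1.]]))*R.from_euler('y',pitch,degrees=True)
    o=robot.get_obs()
    print('t',o['clock'],'tcp',p.round(4),'dp',(r.inv().apply(np.array(P)-p)*1000).round(1),'mm twist',np.degrees((r.inv()*t).as_rotvec()).round(2),'F',np.round(o['ft_force'],1),'M',np.round(o['wrist_torque'],2),'w',round(o['gripper_width'],4))
E
python3 -c "
from h import *
rem((.469,-.2115,.30),193)"
```

```text
t 0.6 tcp [0.2376 0.4959 0.3024] dp [ -62.3 -741.7    2.8] mm twist [-0.03 -0.03  0.32] F [ 0.7  0.7 -0.4] M [ 0.04  0.03 -0.03] w 0.0929
```

>>> {"fn": "move_arm", "kwargs": {"targets": [{"claw": 0, "dp": [-0.0042, -0.05, 0], "twist": [0, 0, 0]}, {"claw": 0, "dp": [-0.0042, -0.05, 0], "twist": [0, 0, 0]}, {"claw": 0, "dp": [-0.0042, -0.05, 0], "twist": [0, 0, 0]}, {"claw": 0, "dp": [-0.0042, -0.05, 0], "twist": [0, 0, 0]}, {"claw": 0, "dp": [-0.0042, -0.05, 0], "twist": [0, 0, 0]}]}}

```text
clock: 1.23
tool_pos: [0.3144, 0.2556, 0.3026]
orientation: [-0.0, -0.113, 0.994, -0.0]
ft_force: [0.6, 0.4, 0.4]
gripper_width: 0.0932
```

>>> {"fn": "move_arm", "kwargs": {"targets": [{"claw": 0, "dp": [-0.0042, -0.05, 0], "twist": [0, 0, 0]}, {"claw": 0, "dp": [-0.0042, -0.05, 0], "twist": [0, 0, 0]}, {"claw": 0, "dp": [-0.0042, -0.05, 0], "twist": [0, 0, 0]}, {"claw": 0, "dp": [-0.0042, -0.05, 0], "twist": [0, 0, 0]}, {"claw": 0, "dp": [-0.0042, -0.05, 0], "twist": [0, 0, 0]}]}}

```text
clock: 1.85
tool_pos: [0.3912, 0.0166, 0.3028]
orientation: [0.0, -0.113, 0.994, -0.0]
ft_force: [1.1, 0.9, -0.4]
gripper_width: 0.0934
```

>>> {"fn": "move_arm", "kwargs": {"targets": [{"claw": 0, "dp": [-0.0042, -0.05, 0], "twist": [0, 0, 0]}, {"claw": 0, "dp": [-0.0042, -0.05, 0], "twist": [0, 0, 0]}, {"claw": 0, "dp": [-0.0042, -0.05, 0], "twist": [0, 0, 0]}, {"claw": 0, "dp": [-0.0042, -0.05, 0], "twist": [0, 0, 0]}, {"claw": 0, "dp": [0, 0, 0], "twist": [0, 0, 0]}]}}

```text
clock: 2.48
tool_pos: [0.4527, -0.1751, 0.3022]
orientation: [-0.0, -0.112, 0.994, 0.0]
ft_force: [-0.5, -0.1, -0.6]
gripper_width: 0.0927
```

```bash
python3 -c "
from h import *
rem((.469,-.2115,.147),193)
snap('scene','s1.png')"
```

```text
t 2.475 tcp [ 0.4527 -0.1751  0.3022] dp [ -7.9 -39.1 155.2] mm twist [ 0.   -0.02 -0.17] F [-0.5 -0.1 -0.6] M [ 0.02  0.04 -0.06] w 0.0927
```

>>> {"fn": "move_arm", "kwargs": {"targets": [{"claw": 0, "dp": [-0.008, -0.039, 0], "twist": [0, 0, 0]}, {"claw": 0, "dp": [0, 0, 0.04], "twist": [0, 0, 0]}, {"claw": 0, "dp": [0, 0, 0.03], "twist": [0, 0, 0]}, {"claw": 0, "dp": [0, 0, 0.02], "twist": [0, 0, 0]}, {"claw": 0, "dp": [0, 0, 0], "twist": [0, 0, 0]}]}}

```text
clock: 3.15
tool_pos: [0.4683, -0.2076, 0.2118]
orientation: [-0.001, -0.114, 0.994, 0.001]
ft_force: [-0.6, -0.4, 1.4]
gripper_width: 0.0927
```

```bash
python3 -c "
from h import *
rem((.469,-.2115,.147),193)
a=snap('scene','s1.png'); b=snap('top','t1.png')
print(px('scene',[(.469,-.2115,.094)]),px('top',[(.469,-.2115,.094)]))
cv2.imwrite('pics/c1.png',np.hstack([cv2.resize(a[90:240,190:340],(400,400)),cv2.resize(b[160:260,250:350],(400,400))]))"
```

```text
t 3.15 tcp [ 0.4683 -0.2076  0.2118] dp [ 0.  -4.1 64.7] mm twist [ 0.13 -0.13  0.06] F [-0.6 -0.4  1.4] M [ 0.04 -0.03 -0.  ] w 0.0927
[[279.13645821 185.98922127]] [[304.67368979 229.82013346]]
```

View pics/c1.png

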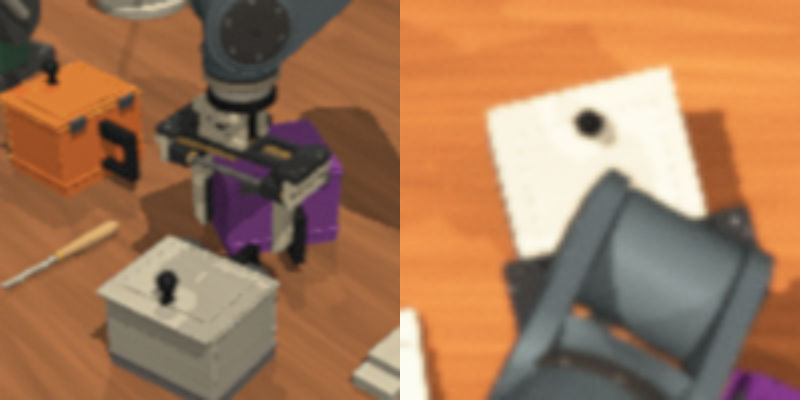

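The gripper straddles the steel tank's handle (crop left, about (250,250)), clear of the purple tank, and the knob stands free. I'm lowering and gripping.

>>> {"fn": "move_arm", "kwargs": {"targets": [{"claw": 0, "dp": [0, -0.004, 0.03], "twist": [0, 0, 0]}, {"claw": 0, "dp": [0, 0, 0.02], "twist": [0, 0, 0]}, {"claw": 0, "dp": [0, 0, 0.014], "twist": [0, 0, 0]}, {"claw": 0, "dp": [0, 0, 0], "twist": [0, 0, 0]}, {"claw": 0, "dp": [0, 0, 0], "twist": [0, 0, 0]}]}}

```text
clock: 3.88
tool_pos: [0.4702, -0.2131, 0.1496]
orientation: [0.001, -0.113, 0.994, -0.0]
ft_force: [-0.3, 0.6, -0.2]
gripper_width: 0.0928
```

>>> {"fn": "move_arm", "kwargs": {"targets": [{"claw": 1, "dp": [0, 0, 0], "twist": [0, 0, 0]}, {"claw": 1, "dp": [0, 0, 0], "twist": [0, 0, 0]}, {"claw": 1, "dp": [0, 0, 0], "twist": [0, 0, 0]}, {"claw": 1, "dp": [0, 0, 0], "twist": [0, 0, 0]}, {"claw": 1, "dp": [0, 0, 0], "twist": [0, 0, 0]}], "force": 60}}

```text
clock: 4.5
tool_pos: [0.4698, -0.2129, 0.1487]
orientation: [-0.0, -0.113, 0.994, 0.0]
ft_force: [-0.2, -0.3, -0.1]
gripper_width: 0.0476
```

```bash
python3 -c "
from h import *
rem((.469,-.2115,.147),193)"
```

```text
t 4.5 tcp [ 0.4698 -0.2129  0.1487] dp [0.5 1.6 1.7] mm twist [ 0. -0.  0.] F [-0.2 -0.3 -0.1] M [0.04 0.01 0.02] w 0.0476
```

>>> {"fn": "move_arm", "kwargs": {"targets": [{"claw": 1, "dp": [0, 0, 0], "twist": [0, 0, 0]}, {"claw": 1, "dp": [0, 0, 0], "twist": [0, 0, 0]}, {"claw": 1, "dp": [0, 0, 0], "twist": [0, 0, 0]}, {"claw": 1, "dp": [0, 0, 0], "twist": [0, 0, 0]}, {"claw": 1, "dp": [0, 0, 0], "twist": [0, 0, 0]}], "force": 60}}

```text
clock: 5.12
tool_pos: [0.4698, -0.2129, 0.1487]
orientation: [-0.0, -0.113, 0.994, 0.0]
ft_force: [-0.6, 0.1, 0.1]
gripper_width: 0.0174
```

>>> {"fn": "move_arm", "kwargs": {"targets": [{"claw": 1, "dp": [0, 0, -0.005], "twist": [0, 0, 0]}, {"claw": 1, "dp": [0, 0, -0.015], "twist": [0, 0, 0]}, {"claw": 1, "dp": [0, 0, -0.03], "twist": [0, 0, 0]}, {"claw": 1, "dp": [0, 0, -0.03], "twist": [0, 0, 0]}, {"claw": 1, "dp": [0, 0, -0.02], "twist": [0, 0, 0]}]}}

```text
clock: 5.75
tool_pos: [0.4698, -0.2129, 0.2509]
orientation: [0.0, -0.113, 0.994, -0.0]
ft_force: [0.2, -0.6, -5.9]
gripper_width: 0.0178
```

>>> {"fn": "move_arm", "kwargs": {"targets": [{"claw": 1, "dp": [0, 0, -0.02], "twist": [0, 0, 0]}, {"claw": 1, "dp": [0, 0, 0], "twist": [0, 0, 0]}, {"claw": 1, "dp": [0, 0, 0], "twist": [0, 0, 0]}]}}

```text
clock: 6.12
tool_pos: [0.4694, -0.2127, 0.2682]
orientation: [-0.0, -0.113, 0.994, 0.0]
ft_force: [-0.1, 0.6, -6.7]
gripper_width: 0.0178
```

```bash
python3 -c "
from h import *
rem((.436,.2325,.28),164.8)
a=snap('scene','s2.png')
cv2.imwrite('pics/c2.png',cv2.resize(a[70:250,170:350],(540,540)))"
```

```text
t 6.125 tcp [ 0.4694 -0.2127  0.2682] dp [-67.6 441.3 -11.6] mm twist [ 2.00e-02 -6.00e-02  2.82e+01] F [-0.1  0.6 -6.7] M [-0.08  0.5  -0.  ] w 0.0178
```

View pics/c2.png

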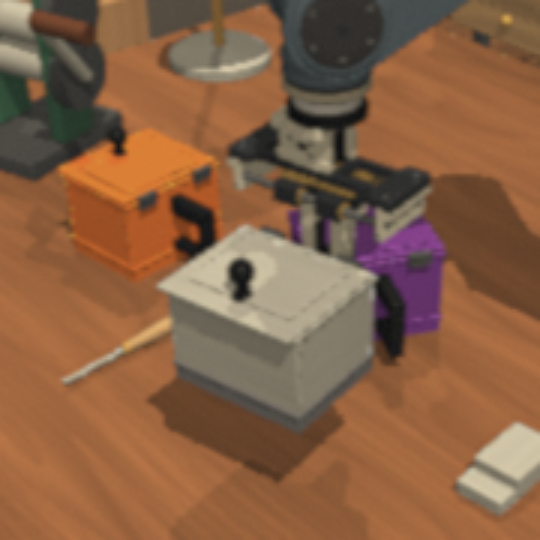

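The tank hangs level, lid shut, about 120 mm up and clear of everything (crop (270,330)). Carrying it over.

>>> {"fn": "move_arm", "kwargs": {"targets": [{"claw": 1, "dp": [-0.003, 0.02, 0], "twist": [0, 0, 0]}, {"claw": 1, "dp": [-0.0065, 0.04, -0.006], "twist": [0, 0, 0]}, {"claw": 1, "dp": [-0.0075, 0.05, -0.006], "twist": [0, 0, 0]}, {"claw": 1, "dp": [-0.0075, 0.05, 0], "twist": [0, 0, 0]}, {"claw": 1, "dp": [-0.0075, 0.05, 0], "twist": [0, 0, 0]}]}}

```text
clock: 6.8
tool_pos: [0.4528, 0.0011, 0.2803]
orientation: [-0.0, -0.113, 0.994, 0.0]
ft_force: [1.4, 0.0, -5.5]
gripper_width: 0.0177
```

>>> {"fn": "move_arm", "kwargs": {"targets": [{"claw": 1, "dp": [-0.0075, 0.05, 0], "twist": [0, 0, 0]}, {"claw": 1, "dp": [-0.0075, 0.05, 0], "twist": [0, 0, 0]}, {"claw": 1, "dp": [-0.0075, 0.05, 0], "twist": [0, 0, 0]}, {"claw": 1, "dp": [-0.007, 0.045, 0], "twist": [0, 0, 0]}, {"claw": 1, "dp": [-0.0045, 0.025, 0], "twist": [0, 0, 0]}]}}

```text
clock: 7.42
tool_pos: [0.436, 0.2233, 0.2801]
orientation: [-0.001, -0.114, 0.993, 0.0]
ft_force: [-0.7, -0.5, -6.2]
gripper_width: 0.0179
```

>>> {"fn": "move_arm", "kwargs": {"targets": [{"claw": 1, "dp": [0, 0.01, 0], "twist": [0, 0, 5]}, {"claw": 1, "dp": [0, 0, 0], "twist": [0, 0, 9]}, {"claw": 1, "dp": [0, 0, 0], "twist": [0, 0, 9]}, {"claw": 1, "dp": [0, 0, 0], "twist": [0, 0, 5.2]}, {"claw": 1, "dp": [0, 0, 0], "twist": [0, 0, 0]}]}}

```text
clock: 8.05
tool_pos: [0.4344, 0.231, 0.2802]
orientation: [-0.001, 0.132, 0.991, -0.0]
ft_force: [0.1, -0.9, -4.9]
gripper_width: 0.0178
```

```bash
python3 -c "
from h import *
rem((.436,.2325,.28),164.8)
a=snap('scene','s3.png');b=snap('top','t3.png')
cv2.imwrite('pics/c3.png',np.hstack([cv2.resize(a[150:350,260:460],(400,400),interpolation=cv2.INTER_CUBIC),cv2.resize(b[160:260,133:233],(400,400),interpolation=cv2.INTER_CUBIC)]))"
```

```text
t 8.05 tcp [0.4344 0.231  0.2802] dp [-1.2  1.8  0.2] mm twist [-0.02 -0.07  0.05] F [ 0.1 -0.9 -4.9] M [ 0.07  0.5  -0.03] w 0.0178
```

View pics/c3.png

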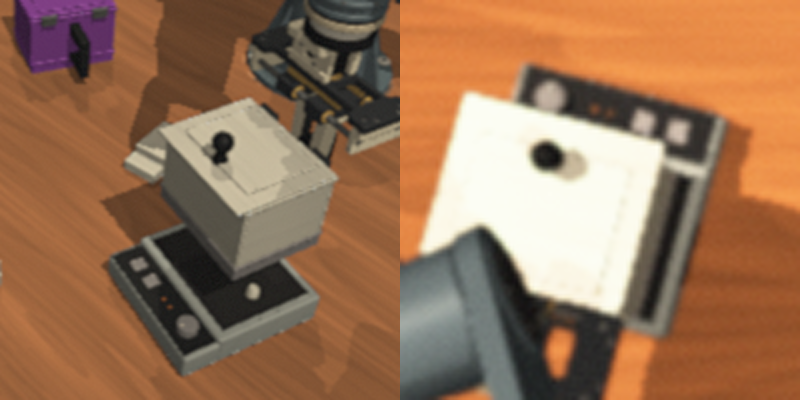

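```bash
cat > m.py <<'E'
from h import *
T=lambda x,y:(133+(x-400)/4-.375,160+y/4-.375)
S=lambda x,y:(260+x/2-.25,150+y/2-.25)
k,e=tri(T(546,155),S(223,142))
f1,e1=tri(T(467,93),S(242,213)); f2,e2=tri(T(662,142),S(162,127))
print('knob',k,e,'free+y',f1,e1,'free-y',f2,e2,np.linalg.norm(f1-f2), 'yaw',np.degrees(np.arctan2(*(f1-f2)[[1,0]]))-90)
h3=onz('top',T(612,312),.228);print('hinge-y corner',h3,np.degrees(np.arctan2(*(f2-h3)[[1,0]])))
p,r=tcp();g=p+r.apply([0,0,.065]);ax=-r.apply([1,0,0])
print('grip',g,'tool -x yaw',np.degrees(np.arctan2(ax[1],ax[0])))
# sag: in tool xz-plane, knob rel grip (level): x=88+40=128, z=139-82=57
d=k-g; X=d@ax; print('knob rel grip along',X,'z',d[2],'lat',d@r.apply([0,1,0]),'sag deg',np.degrees(np.arctan2(57,128)-np.arctan2(d[2],X)),np.hypot(X,d[2]),np.hypot(128,57))
fm=(f1+f2)/2-g;X=fm@ax;print('free edge mid',X,fm[2],'lat',fm@r.apply([0,1,0]),'sag',np.degrees(np.arctan2(29,160)-np.arctan2(fm[2],X)),np.hypot(X,fm[2]),np.hypot(160,29))
E
python3 m.py
```

```text
knob [0.55944553 0.19612139 0.26712265] 0.0006163281257094746 free+y [0.6072945  0.26176838 0.24072617] 0.004514105586623404 free-y [0.56945008 0.11674512 0.24433642] 0.004065960735269582 0.14992324474946797 yaw -14.625410845925899
hinge-y corner [0.44581696 0.15415429 0.228     ] -16.834877556781255
grip [0.43464998 0.23090691 0.21543731] tool -x yaw -15.064480629280538
knob rel grip along 0.12950913567361305 z 0.051685342668794265 lat -0.00116405633352269 sag deg 2.247734706327091 0.1394417113697225 140.11780757633915
free edge mid 0.15924432132433863 0.027093980984233462 lat -0.00027024411859111013 sag 0.6174361995389103 0.16153277586800524 162.60688792299052
```

>>> {"fn": "move_arm", "kwargs": {"targets": [{"claw": 1, "dp": [0.0012, 0.0022, 0], "twist": [0, -1.5, 0]}, {"claw": 1, "dp": [0, 0, 0.015], "twist": [0, 0, 0]}, {"claw": 1, "dp": [0, 0, 0.025], "twist": [0, 0, 0]}, {"claw": 1, "dp": [0, 0, 0.015], "twist": [0, 0, 0]}, {"claw": 1, "dp": [0, 0, 0], "twist": [0, 0, 0]}]}}

```text
clock: 8.78
tool_pos: [0.4355, 0.2325, 0.2245]
orientation: [0.012, 0.132, 0.991, -0.002]
ft_force: [1.0, -0.2, -4.8]
gripper_width: 0.0176
```

```bash
python3 -c "
from h import *
c=np.radians(-15.2);u=np.array([np.cos(c),np.sin(c),0]);P=np.array([.5205,.2095,.05])-.088*u+[0,0,.082];Q=P+[0,0,.065]
Q=P-R.from_euler('y',0).apply([0,0,0])+[0,0,.065]
rem(Q,164.8,-1.5)
p,r=tcp();g=p+r.apply([0,0,.065]);print('grip',g,'target grip',P,'rem tool',(r.inv().apply(P-g)*1000).round(1))
a=snap('scene','s4.png');b=snap('top','t4.png')
cv2.imwrite('pics/c4.png',np.hstack([cv2.resize(a[170:320,290:440],(400,400),interpolation=cv2.INTER_CUBIC),cv2.resize(b[160:260,133:233],(400,400),interpolation=cv2.INTER_CUBIC)]))"
```

```text
t 8.775 tcp [0.4355 0.2325 0.2245] dp [ 0.6  0.1 27.5] mm twist [-0.09 -0.12  0.01] F [ 1.  -0.2 -4.8] M [0.13 0.5  0.  ] w 0.0176
grip [0.43702923 0.23200051 0.15955282] target grip [0.43557855 0.23257265 0.132     ] rem tool [ 2.2  0.2 27.5]
```

View pics/c4.png

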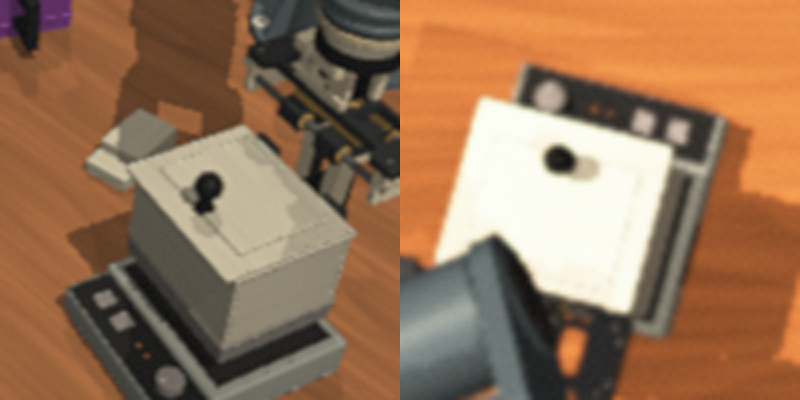

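```bash
python3 -c "
from h import *
k,e=tri((133+158/4-.375,160+158/4-.375),(290+208*.375-.3,170+184*.375-.3))
p,r=tcp();g=p+r.apply([0,0,.065]);c=np.radians(-15.2);u=np.array([np.cos(c),np.sin(c),0]);d=k-g
print(k,e,'along',d@u,'z',d[2],'sag',np.degrees(np.arctan2(57,128)-np.arctan2(d[2],d@u)))
t=np.array([.5205,.2095,.189])+.04*u
print('knob error along u, lat, z', (t-k)@u,(t-k)@np.array([-u[1],u[0],0]),t[2]-k[2])
"
```

```text
[0.56196999 0.19725167 0.21608781] 1.123197615562924e-05 along 0.12894669798793765 z 0.05502306529570866 sag 0.8954977592335424
knob error along u, lat, z -0.0032306062801307736 0.0009468543456089684 -0.027087809980174793
```

>>> {"fn": "move_arm", "kwargs": {"targets": [{"claw": 1, "dp": [0.0028, 0.0006, 0], "twist": [0, -0.7, 0]}, {"claw": 1, "dp": [0, 0, 0.006], "twist": [0, 0, 0]}, {"claw": 1, "dp": [0, 0, 0.006], "twist": [0, 0, 0]}, {"claw": 1, "dp": [0, 0, 0.004], "twist": [0, 0, 0]}, {"claw": 1, "dp": [0, 0, 0], "twist": [0, 0, 0]}]}}

```text
clock: 9.5
tool_pos: [0.434, 0.2338, 0.2093]
orientation: [0.019, 0.132, 0.991, -0.003]
ft_force: [0.1, 0.1, -6.0]
gripper_width: 0.0176
```

>>> {"fn": "move_arm", "kwargs": {"targets": [{"claw": 1, "dp": [0, 0, 0.003], "twist": [0, 0, 0]}, {"claw": 1, "dp": [0, 0, 0.002], "twist": [0, 0, 0]}, {"claw": 1, "dp": [0, 0, 0], "twist": [0, 0, 0]}]}}

```text
clock: 9.88
tool_pos: [0.434, 0.2341, 0.2048]
orientation: [0.019, 0.132, 0.991, -0.002]
ft_force: [-3.6, 3.0, -1.8]
gripper_width: 0.0176
```

```bash
python3 -c "
from h import *
rem((.4356,.2326,.197),164.8,-2.2)
p,r=tcp();print(p+r.apply([0,0,.065]))"
```

```text
t 9.875 tcp [0.434  0.2341 0.2048] dp [-1.7 -1.   7.8] mm twist [ 0.02 -0.04 -0.01] F [-3.6  3.  -1.8] M [0.71 1.16 0.03] w 0.0176
[0.43633265 0.23343731 0.13980359]
```

>>> {"fn": "move_arm", "kwargs": {"targets": [{"claw": 1, "dp": [0.0012, 0.0006, 0], "twist": [0, 0, 0]}, {"claw": 1, "dp": [0, 0, 0.002], "twist": [0, 0, 0]}, {"claw": 1, "dp": [0, 0, 0], "twist": [0, 0, 0]}]}}

```text
clock: 10.25
tool_pos: [0.4333, 0.2346, 0.2024]
orientation: [0.019, 0.132, 0.991, -0.003]
ft_force: [-0.1, 0.5, -6.1]
gripper_width: 0.0178
```

```bash
cat > f.py <<'E'
from h import *
p,r=tcp();o=robot.get_obs();print(p.round(4),(p+r.apply([0,0,.065])).round(4),'Ftool',r.inv().apply(o['ft_force']).round(1),'Mtool',r.inv().apply(o['wrist_torque']).round(2))
E
python3 f.py
```

```text
[0.4333 0.2346 0.2024] [0.4356 0.234  0.1374] Ftool [0.5 0.5 6.1] Mtool [-0.13  0.74 -0.02]
```

Free again after the small correction; sliding down on the pegs.

>>> {"fn": "move_arm", "kwargs": {"targets": [{"claw": 1, "dp": [0.0001, 0, 0.002], "twist": [0, 0, 0]}, {"claw": 1, "dp": [0.0001, 0, 0.002], "twist": [0, 0, 0]}, {"claw": 1, "dp": [0, 0, 0], "twist": [0, 0, 0]}]}}

```text
clock: 10.62
tool_pos: [0.4332, 0.2346, 0.1984]
orientation: [0.019, 0.132, 0.991, -0.003]
ft_force: [-0.5, 0.5, -6.3]
gripper_width: 0.0173
```

```bash
python3 f.py
```

```text
[0.4332 0.2346 0.1984] [0.4356 0.234  0.1335] Ftool [0.8 0.4 6.3] Mtool [-0.08  0.7  -0.  ]
```

>>> {"fn": "move_arm", "kwargs": {"targets": [{"claw": 1, "dp": [0, 0, 0.0015], "twist": [0, 0, 0]}, {"claw": 1, "dp": [0, 0, 0.001], "twist": [0, 0, 0]}, {"claw": 1, "dp": [0, 0, 0], "twist": [0, 0, 0]}]}}

```text
clock: 11.0
tool_pos: [0.4332, 0.2347, 0.198]
orientation: [0.019, 0.132, 0.991, -0.003]
ft_force: [-12.7, -4.0, 24.0]
gripper_width: 0.0173
```

```bash
python3 f.py
```

```text
[0.4332 0.2347 0.198 ] [0.4357 0.2341 0.1331] Ftool [ 10.3  -7.2 -24.5] Mtool [1.22 2.25 0.02]
```

>>> {"fn": "move_arm", "kwargs": {"targets": [{"claw": 1, "dp": [0, 0, -0.0015], "twist": [0, 0, 0]}, {"claw": 1, "dp": [0, 0, 0], "twist": [0, 1.5, 0]}, {"claw": 1, "dp": [0, 0, 0], "twist": [0, 0, 0]}]}}

```text
clock: 11.38
tool_pos: [0.4346, 0.2349, 0.1987]
orientation: [0.007, 0.132, 0.991, -0.0]
ft_force: [-0.7, -0.7, 8.8]
gripper_width: 0.0177
```

```bash
python3 f.py
```

```text
[0.4346 0.2349 0.1987] [0.4356 0.2347 0.1337] Ftool [ 0.3 -0.9 -8.8] Mtool [ 0.28 -0.12  0.03]
```

Lightly seated with small side loads. Letting go.

>>> {"fn": "move_arm", "kwargs": {"targets": [{"claw": 0.75, "dp": [0, 0, 0], "twist": [0, 0, 0]}, {"claw": 0.5, "dp": [0, 0, 0], "twist": [0, 0, 0]}, {"claw": 0, "dp": [0, 0, 0], "twist": [0, 0, 0]}, {"claw": 0, "dp": [0, 0, 0], "twist": [0, 0, 0]}, {"claw": 0, "dp": [0, 0, 0], "twist": [0, 0, 0]}], "force": 10}}

```text
clock: 12.0
tool_pos: [0.4333, 0.2347, 0.1976]
orientation: [0.006, 0.132, 0.991, -0.001]
ft_force: [-0.0, -0.6, -0.6]
gripper_width: 0.0586
```

>>> {"fn": "move_arm", "kwargs": {"targets": [{"claw": 0, "dp": [0, 0, 0], "twist": [0, 0, 0]}, {"claw": 0, "dp": [0, 0, -0.02], "twist": [0, 0, 0]}, {"claw": 0, "dp": [0, 0, -0.05], "twist": [0, 0, 0]}, {"claw": 0, "dp": [0, 0, -0.06], "twist": [0, 0.7, 0]}, {"claw": 0, "dp": [0, 0, 0], "twist": [0, 0, 0]}]}}

```text
clock: 12.62
tool_pos: [0.4328, 0.2356, 0.3316]
orientation: [0.003, 0.132, 0.991, 0.002]
ft_force: [0.7, -0.2, -0.6]
gripper_width: 0.0928
```

```bash
python3 -c "
from h import *
rem((.5591,.1990,.32),164.8,0)
a=snap('scene','s5.png');b=snap('top','t5.png')
cv2.imwrite('pics/c5.png',np.hstack([cv2.resize(a[190:340,290:440],(400,400),interpolation=cv2.INTER_CUBIC),cv2.resize(b[160:260,133:233],(400,400),interpolation=cv2.INTER_CUBIC)]))"
```

```text
t 12.625 tcp [0.4328 0.2356 0.3316] dp [-131.4   -2.3   12.4] mm twist [0.27 0.34 0.  ] F [ 0.7 -0.2 -0.6] M [ 0.05  0.   -0.03] w 0.0928
```

View pics/c5.png

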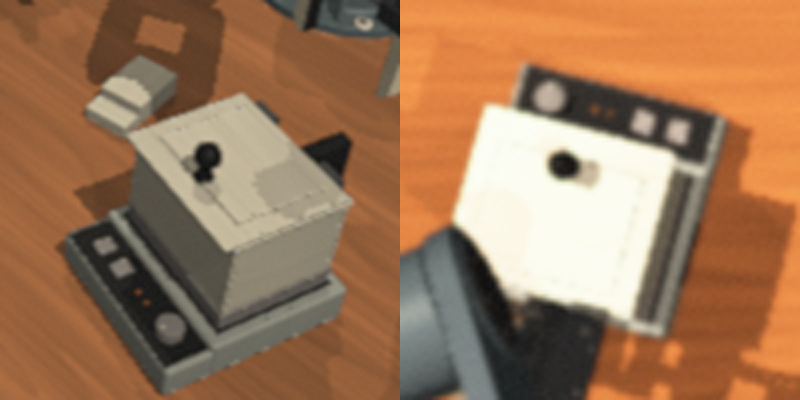

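```bash
python3 -c "
from h import *
k,e=tri((133+163/4-.375,160+164/4-.375),(290+208*.375-.3,190+155*.375-.3))
c=np.radians(-15.2);u=np.array([np.cos(c),np.sin(c),0])
print('knob',k,e,'expected',np.array([.5205,.2095,.189])+.04*u)
T=lambda x,y:(133+(x-400)/4-.375,160+y/4-.375);S=lambda x,y:(290+x*.375-.3,190+y*.375-.3)
for n,t,s in(('free+y',(487,104),(225,251)),('free-y',(675,155),(131,138))): print(n,tri(T(*t),S(*s)))
for a,b in((72.5,76),(72.5,-76)): print(np.array([.5205,.2095,.161])+.072*u+b/1000*np.array([-u[1],u[0],0]))
"
```

```text
knob [0.55958906 0.19941223 0.18757002] 0.000986901550579639 expected [0.55910066 0.19901243 0.189     ]
free+y (array([0.61010469, 0.2642113 , 0.15892649]), np.float64(0.00021828016049451465))
free-y (array([0.56770828, 0.11928393, 0.15554745]), np.float64(0.004429450269049778))
[0.60990757 0.26396363 0.161     ]
[0.57005481 0.11728113 0.161     ]
```

The tank is home: the knob triangulates to within 1.5 mm of where it should be, and the lid is shut. Next, the lid knob.

>>> {"fn": "move_arm", "kwargs": {"targets": [{"claw": 0, "dp": [-0.03, -0.002, 0], "twist": [0.27, 0.34, 0]}, {"claw": 0, "dp": [-0.05, 0, 0], "twist": [0, 0, 0]}, {"claw": 0, "dp": [-0.04, 0, 0], "twist": [0, 0, 0]}, {"claw": 0, "dp": [-0.011, 0, 0], "twist": [0, 0, 0]}, {"claw": 0, "dp": [0, 0, 0], "twist": [0, 0, 0]}]}}

```text
clock: 13.35
tool_pos: [0.5572, 0.1987, 0.3256]
orientation: [-0.004, 0.132, 0.991, -0.002]
ft_force: [0.6, -0.6, -0.1]
gripper_width: 0.0929
```

```bash
python3 -c "
from h import *
rem((.5593,.1992,.257),164.8,0)"
```

```text
t 13.35 tcp [0.5572 0.1987 0.3256] dp [-2.5  1.4 68.5] mm twist [-0.34 -0.47 -0.02] F [ 0.6 -0.6 -0.1] M [ 0.   -0.02  0.01] w 0.0929
```

>>> {"fn": "move_arm", "kwargs": {"targets": [{"claw": 0, "dp": [-0.002, 0.001, 0.03], "twist": [-0.3, -0.4, 0]}, {"claw": 0, "dp": [0, 0, 0.02], "twist": [0, 0, 0]}, {"claw": 0, "dp": [0, 0, 0.01], "twist": [0, 0, 0]}, {"claw": 0, "dp": [0, 0, 0.007], "twist": [0, 0, 0]}, {"claw": 0, "dp": [0, 0, 0], "twist": [0, 0, 0]}]}}

```text
clock: 13.98
tool_pos: [0.5595, 0.1994, 0.2601]
orientation: [0.001, 0.132, 0.991, 0.0]
ft_force: [-0.9, -0.0, -0.4]
gripper_width: 0.0932
```

```bash
python3 -c "
from h import *
rem((.5593,.1992,.257),164.8,0)"
```

```text
t 13.975 tcp [0.5595 0.1994 0.2601] dp [ 0.1 -0.2  3.1] mm twist [0.03 0.06 0.02] F [-0.9 -0.  -0.4] M [-0.01 -0.01  0.01] w 0.0932
```

>>> {"fn": "move_arm", "kwargs": {"targets": [{"claw": 1, "dp": [0, 0, 0.0015], "twist": [0, 0, 0]}, {"claw": 1, "dp": [0, 0, 0], "twist": [0, 0, 0]}, {"claw": 1, "dp": [0, 0, 0], "twist": [0, 0, 0]}, {"claw": 1, "dp": [0, 0, 0], "twist": [0, 0, 0]}, {"claw": 1, "dp": [0, 0, 0], "twist": [0, 0, 0]}], "force": 10}}

```text
clock: 14.6
tool_pos: [0.5597, 0.1992, 0.2586]
orientation: [0.001, 0.132, 0.991, 0.0]
ft_force: [0.1, 0.1, -1.1]
gripper_width: 0.0473
```

>>> {"fn": "move_arm", "kwargs": {"targets": [{"claw": 1, "dp": [0, 0, 0], "twist": [0, 0, 0]}, {"claw": 1, "dp": [0, 0, 0], "twist": [0, 0, 0]}, {"claw": 1, "dp": [0, 0, 0], "twist": [0, 0, 0]}, {"claw": 1, "dp": [0, 0, 0], "twist": [0, 0, 0]}, {"claw": 1, "dp": [0, 0, 0], "twist": [0, 0, 0]}]}}

```text
clock: 15.22
tool_pos: [0.5598, 0.1993, 0.2586]
orientation: [0.001, 0.132, 0.991, 0.0]
ft_force: [1.2, 1.1, 0.8]
gripper_width: 0.024
```

```bash
python3 f.py; python3 - <<'E'
import numpy as np
# knob path rel. hinge for lid angle, tool axes (-x tool = tank +x, -z tool = up)
a=np.radians(np.arange(0,61,5)); X=103*np.cos(a)-28*np.sin(a); Z=103*np.sin(a)+28*np.cos(a)
for i in range(1,len(a)): print(5*i,'dp x %.1f z %.1f'%(-(X[i]-X[i-1]),-(Z[i]-Z[i-1])),'cum',(-(X[i]-X[0])).round(1),(-(Z[i]-Z[0])).round(1))
E
```

```text
[0.5598 0.1993 0.2586] [0.5599 0.1993 0.1936] Ftool [-0.9  1.4 -0.8] Mtool [-0.29 -0.13  0.02]
5 dp x 2.8 z -8.9 cum 2.8 -8.9
10 dp x 3.6 z -8.6 cum 6.4 -17.5
15 dp x 4.3 z -8.2 cum 10.8 -25.7
20 dp x 5.0 z -7.8 cum 15.8 -33.5
25 dp x 5.7 z -7.4 cum 21.5 -40.9
30 dp x 6.3 z -6.8 cum 27.8 -47.7
35 dp x 6.9 z -6.3 cum 34.7 -54.0
40 dp x 7.4 z -5.6 cum 42.1 -59.7
45 dp x 7.9 z -5.0 cum 50.0 -64.6
50 dp x 8.3 z -4.3 cum 58.2 -68.9
55 dp x 8.6 z -3.5 cum 66.9 -72.4
60 dp x 8.9 z -2.8 cum 75.7 -75.2
```

>>> {"fn": "move_arm", "kwargs": {"targets": [{"claw": 1, "dp": [0.0013, 0, -0.0045], "twist": [0, 0, 0]}, {"claw": 1, "dp": [0.0015, 0, -0.0044], "twist": [0, 0, 0]}, {"claw": 1, "dp": [0.0017, 0, -0.0043], "twist": [0, 0, 0]}, {"claw": 1, "dp": [0.0019, 0, -0.0043], "twist": [0, 0, 0]}, {"claw": 1, "dp": [0, 0, 0], "twist": [0, 0, 0]}]}}

```text
clock: 15.85
tool_pos: [0.5533, 0.2009, 0.2763]
orientation: [0.001, 0.132, 0.991, 0.0]
ft_force: [0.6, 0.6, -1.3]
gripper_width: 0.0241
```

```bash
python3 f.py
```

```text
[0.5533 0.2009 0.2763] [0.5534 0.2009 0.2113] Ftool [-0.5  0.7  1.3] Mtool [-0.19 -0.11 -0.  ]
```

>>> {"fn": "move_arm", "kwargs": {"targets": [{"claw": 1, "dp": [0.0043, 0, -0.0082], "twist": [0, 0, 0]}, {"claw": 1, "dp": [0.005, 0, -0.0078], "twist": [0, 0, 0]}, {"claw": 1, "dp": [0.0057, 0, -0.0074], "twist": [0, 0, 0]}, {"claw": 1, "dp": [0.0063, 0, -0.0068], "twist": [0, 0, 0]}, {"claw": 1, "dp": [0, 0, 0], "twist": [0, 0, 0]}]}}

```text
clock: 16.48
tool_pos: [0.5325, 0.2067, 0.3068]
orientation: [0.001, 0.132, 0.991, 0.0]
ft_force: [1.1, 1.0, -1.2]
gripper_width: 0.0239
```

```bash
python3 f.py
```

```text
[0.5325 0.2067 0.3068] [0.5326 0.2067 0.2418] Ftool [-0.8  1.2  1.2] Mtool [-0.24 -0.07 -0.02]
```

>>> {"fn": "move_arm", "kwargs": {"targets": [{"claw": 1, "dp": [0.0069, 0, -0.0063], "twist": [0, 0, 0]}, {"claw": 1, "dp": [0.0074, 0, -0.0056], "twist": [0, 0, 0]}, {"claw": 1, "dp": [0.0079, 0, -0.005], "twist": [0, 0, 0]}, {"claw": 1, "dp": [0.0083, 0, -0.0043], "twist": [0, 0, 0]}, {"claw": 1, "dp": [0, 0, 0], "twist": [0, 0, 0]}]}}

```text
clock: 17.1
tool_pos: [0.503, 0.2147, 0.3278]
orientation: [0.001, 0.132, 0.991, 0.0]
ft_force: [0.9, 0.8, 0.4]
gripper_width: 0.0242
```

>>> {"fn": "move_arm", "kwargs": {"targets": [{"claw": 1, "dp": [0.0086, 0, -0.0035], "twist": [0, 0, 0]}, {"claw": 1, "dp": [0.0089, 0, -0.0028], "twist": [0, 0, 0]}, {"claw": 1, "dp": [0, 0, 0], "twist": [0, 0, 0]}, {"claw": 1, "dp": [0, 0, 0], "twist": [0, 0, 0]}, {"claw": 1, "dp": [0, 0, 0], "twist": [0, 0, 0]}]}}

```text
clock: 17.73
tool_pos: [0.4867, 0.219, 0.3336]
orientation: [0.001, 0.132, 0.991, 0.0]
ft_force: [1.2, 1.9, 0.5]
gripper_width: 0.0241
```

```bash
python3 -c "
from h import *
import f
g=f.p+f.r.apply([0,0,.065-.0036])  # knob centre ~ below grip by height of pinch
c=np.radians(-15.2);u=np.array([np.cos(c),np.sin(c),0])
g=f.p+f.r.apply([0,0,.0696]);d=g-(np.array([.5205,.2095,.161])-.063*u)
print('angle from tool',np.degrees(np.arctan2(d[2],d@u)-np.arctan2(28,103)),np.hypot(d[2],d@u),np.hypot(.103,.028))
a=snap('scene','s6.png');b=snap('top','t6.png')
cv2.imwrite('pics/c6.png',np.hstack([cv2.resize(a[150:350,280:480],(400,400),interpolation=cv2.INTER_CUBIC),cv2.resize(b[160:260,133:233],(400,400),interpolation=cv2.INTER_CUBIC)]))"
```

```text
[0.4867 0.219  0.3336] [0.4868 0.219  0.2686] Ftool [-0.6  2.2 -0.5] Mtool [-0.37 -0.13  0.05]
angle from tool 59.606836154614065 0.106737959862033 0.10673799698326739
```

View pics/c6.png

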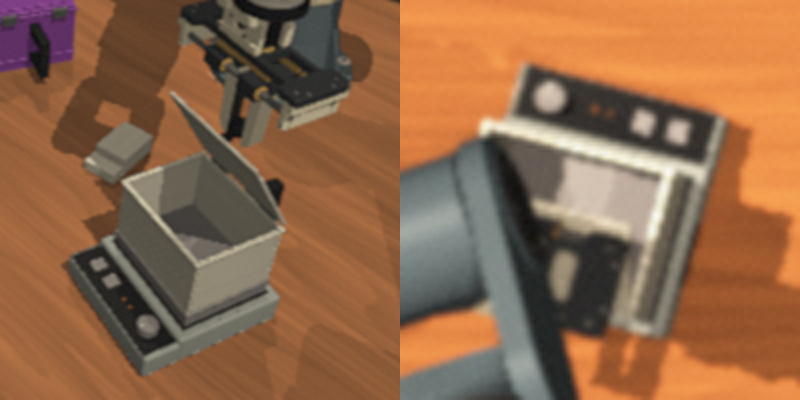

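```bash
python3 -c "
from h import *
c=np.radians(-15.2);u=np.array([np.cos(c),np.sin(c),0]);v=np.array([-u[1],u[0],0]);H=np.array([.5205,.2095,.161])-.063*u
for a in (50,60,70):
  A=np.radians(a);e=u*np.cos(A)+[0,0,np.sin(A)]
  P=[H+.135*e-.076*v,H+.135*e+.076*v,H+.005*e+.076*v,H+.005*e-.076*v]
  print(a,((px('scene',P)-[280,150])*2).round(),((px('top',P)-[133,160])*4+[400,0]).round().tolist())
Q=[np.array([.5205,.2095,.158])+.06*u*i+.075*v*j for i,j in((1,1),(1,-1),(-1,1))];print(((px('scene',Q)-[280,150])*2).round())
"
```

```text
50 [[157. 102.]
 [241. 184.]
 [284. 224.]
 [203. 146.]] [[636.0, 203.0], [434.0, 150.0], [438.0, 265.0], [627.0, 315.0]]
60 [[172.  88.]
 [258. 168.]
 [284. 224.]
 [203. 145.]] [[626.0, 227.0], [421.0, 174.0], [437.0, 266.0], [627.0, 316.0]]
70 [[188.  76.]
 [277. 155.]
 [285. 223.]
 [204. 145.]] [[616.0, 256.0], [409.0, 201.0], [437.0, 267.0], [627.0, 317.0]]
[[197. 264.]
 [122. 179.]
 [282. 228.]]
```

The picture shows the lid open. Its far free corner is at crop (172,95), against a prediction of (172,88) for 60°, and the tank rim matches the home position. Handing in.

```bash
python3 -c "
from station import robot
o=robot.get_obs();print(o['clock'],o['joint_velocities'].round(3),o['ft_force'],o['gripper_width']);print(robot.hand_in())"
```

```text
17.825 [ 0.002 -0.     0.    -0.    -0.001  0.002] [ 1.28915035  1.76585212 -0.04658064] 0.023906577778859867
the job is handed in; nothing more can be done
None
```

I put the steel tank back on the base over both pegs, with the handle away from the control panel, and let go of the handle. I then pinched the lid knob at 10 N, raised the lid to about 60° and handed in at 17.8 s while still holding it. `hand_in` gives no verdict, so the final result is not confirmed.

**Seating:** After release, the knob was within about 1.5 mm of its expected position, which fits the tank being fully home. One lid corner agreed to about 2 mm. The other was 5 mm low, with a poor match between the two cameras (4.4 mm), so I gave it little weight. On the way down there was one light touch on the pegs, fixed by a shift of about 1 mm. At the bottom I briefly pressed down with about 30 N, then eased off before letting go.

**Lid:** The tool pose gives 59.6°. In the scene picture one free corner was about 3 pixels from its predicted place, which suggests 55–60° and is still inside the 8° allowance. The arm was still, the side force was about 2 N and the fingers were 24 mm apart on the knob.

**Other items:** I did not see or feel any contact with the basket, block, weight or graver, but I did not re-measure where they lie.

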